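# Switch on the jewellery counter lights in order

### The job

Light up the gift shop's jewellery counter for opening: first press the wide key on the flat rectangular power box, then the cap of the small round light, then the cap of the large round light, each all the way down so that it stays down. Leave the square light off. Only press: do not pick up, shove or tip the power box, the lights or anything else on the counter, and finish with the hand clear.

Things in the scene. Friction and masses are not known exactly. Their poses are not given: they have to be found in the camera images.
- power_box: flat grey rectangular box, 80 mm (its x) by 120 mm (its y), its top face 34 mm high, about 0.55 kg, standing loose on the counter; origin at the centre of its underside; one wide white key in the middle of its top
- power_key (a joint): the wide white key of the power box, 34 mm (box x) by 64 mm (box y). It slides straight down by 7 mm in all: 0 = fully up (off), 0.007 = fully down (on). It needs about 4 N to move, then meets a hard stop; it stays at whatever depth it is pushed to and does not spring back.
- power_key_top (a point): centre of the top face of the key; 10 mm above the box's top face when up (44 mm above the counter), 3 mm above it when down
- light_small: the small round light: grey puck 64 mm in diameter, 28 mm high, with a round white cap, about 0.15 kg, standing loose on a fixed round wooden riser 100 mm in diameter and 30 mm high; origin at the centre of the puck's underside
- cap_small (a joint): the cap of the small round light, 44 mm in diameter. It slides straight down by 7 mm in all: 0 = fully up (off), 0.007 = fully down (on). It needs about 4 N to move, then meets a hard stop; it stays at whatever depth it is pushed to and does not spring back.
- cap_small_top (a point): centre of the top face of that cap; 10 mm above the puck's top when up (68 mm above the counter), 3 mm when down
- light_large: the large round light: grey puck 100 mm in diameter, 36 mm high, with a round white cap, about 0.35 kg, standing loose on a fixed round wooden riser 130 mm in diameter and 60 mm high; origin at the centre of the puck's underside
- cap_large (a joint): the cap of the large round light, 76 mm in diameter. It slides straight down by 7 mm in all: 0 = fully up (off), 0.007 = fully down (on). It needs about 4 N to move, then meets a hard stop; it stays at whatever depth it is pushed to and does not spring back.
- cap_large_top (a point): centre of the top face of that cap; 10 mm above the puck's top when up (106 mm above the counter), 3 mm when down
- light_square: the square light, to be left off: grey block 84 by 84 mm, 32 mm high, with a white cap 60 mm square that stands 10 mm proud (its top 87 mm above the counter), about 0.25 kg, standing loose on a fixed round wooden riser 124 mm in diameter and 45 mm high; origin at the centre of the block's underside
- cap_square (a joint): the cap of the square light, to be left up. It slides straight down by 7 mm in all: 0 = fully up (off), 0.007 = fully down (on). It needs about 4 N to move, then meets a hard stop; it stays at whatever depth it is pushed to and does not spring back.
- mug: bystander: white mug, 76 mm in diameter, 85 mm high, with a handle on its +y side; origin at the centre of its foot
- ring_box: bystander: small dark wooden ring box, 57 by 57 mm, 44 mm high; origin at the centre of its underside
- earring_tree: bystander: dark metal earring tree, round foot 100 mm in diameter, stem with short branches, 222 mm high; origin at the centre of its underside
- necklace_bust: bystander: black necklace display bust on a foot 80 by 100 mm, 155 mm high; origin at the centre of its underside
Mind the look-alikes: they are no part of the job. What is shaped like the light_square but turquoise is not meant.

How it is judged (in metres and radians):
On the way, in this order (a step that is already met when the one before it is completed fails the run):
1. the power box's wide key is pressed fully down (value of joint power_key above 0.0055 m), for 0.1 s.
2. then the small round light's cap is pressed fully down (value of joint cap_small above 0.0055 m), for 0.1 s.
3. then the large round light's cap is pressed fully down (value of joint cap_large above 0.0055 m), for 0.1 s.
At the end, for the whole second after the job is handed in: The power key and the caps of the small and the large round light are down by more than 5.5 of their 7 mm, the square light's cap by less than 3 mm; the power box and the lights stand upright (within 0.1 rad), at rest, within 15 mm of where they began, and the four bystanders upright within 20 mm (value of joint each of power_key, cap_small, cap_large above 0.0055 m and value of joint cap_square below 0.003 m and distance of each of power_box, light_small, light_large, light_square from where it was at the start of the episode below 0.015 m and distance of each of mug, ring_box, earring_tree, necklace_bust from where it was at the start of the episode below 0.02 m and angle between each of power_box, light_small, light_large, light_square, mug, ring_box, earring_tree, necklace_bust's own z axis and vertical below 0.1 rad and linear speed of each of power_box, light_small, light_large, light_square below 0.02 m/s); the robot touches nothing.
It fails at once if the square light's cap is pressed (3 mm or more) (value of joint cap_square above 0.003 m).
It fails at once if the small light's cap is pressed before the power key is down (value of joint cap_small above 0.003 m and value of joint power_key below 0.003 m).
It fails at once if the large light's cap is pressed before the small light's cap is down (value of joint cap_large above 0.003 m and value of joint cap_small below 0.003 m).
It fails at once if the power box or a light is lifted, carried or shoved by more than 15 mm, or tipped by more than 0.25 rad (distance of any of power_box, light_small, light_large, light_square from where it was at the start of the episode above 0.015 m or angle between any of power_box, light_small, light_large, light_square's own z axis and vertical above 0.25 rad).
It fails at once if a bystander is lifted, knocked or moved by more than 20 mm (distance of any of mug, ring_box, earring_tree, necklace_bust from where it was at the start of the episode above 0.02 m).
It also fails if it takes over 43 s, if anything falls off the work surface, if the arm or the gripper's body presses on something with over 40 N, if the wrist force passes 120 N, or if a joint passes its speed limit or range.

### The arm

A 6-joint arm with a two-finger parallel gripper is mounted at the origin on the work surface. World frame = base frame: x ahead of the robot, y to its left, z up, the work surface at z = 0. Lengths are in mm, angles in rad, forces in N, time in s.
With the tool pointing down it reaches from about 325 to 900 mm from the base axis. Payload 6.1 kg.
Tool frame: the origin (TCP) lies at the very end of the fingers, on their centre line; the grasp point (between the pads) lies 19 mm behind it; z points along the fingers, y is the line along which they close (so a half turn about z gives the same grasp; the last joint's range is limited). The gripper opens to 85 mm and grips with 20 to 120 N. Pads are 22 mm wide; open, the fingers measure 114 mm over their backs; the gripper's body (76 mm by 85 mm) begins 54 mm behind the grasp point. The pads swing forward as they close: fully open they stand 13 mm farther back than shut.
Start: joints at [-1.252, 0.22, 1.526, -0, 1.395, -0.126], TCP at [268.915, -564.181, 195.8] pointing down, gripper open.
Joint ranges: [-2.98, 2.98], [-0.91, 2.08], [0.09, 2.57], [-1.24, 4.39], [0.2, 2.65], [-2.68, 2.68]. Speed limits (rad/s): [2.57, 2.57, 3.01, 3.14, 3.14, 3.14].

### API

Orientations are given as a rotation vector (axis times angle).
In Python, from bench import * gives the robot as it stands.
- The arm moves only by the shell command python3 -m pendant 'ROWS' [FORCE]. ROWS is JSON, a list of rows, each a list of 7 numbers: the shift along the tool's x, y, z in cm, then the turn, a rotation vector about the tool's x, y, z in degrees, then the opening in per cent of the stroke, from 0 (shut) to 100 (fully open). In form: [[dx, dy, dz, rx, ry, rz, jaw], ...]. A call has 1 to 10 rows; each row shifts and turns the commanded pose from where the row before left it, along the tool's axes as they then stand; what a row does not reach is not made up. A row lasts 1/12 s, in which the tool goes at most 41.7 mm and 7.16 degrees, less where a joint would pass 70% of its speed; a pose out of reach is approached as far as the arm can. A call with a gripper value outside its range is refused whole. The fingers move at their own pace and stop on an object; FORCE is the grip in N (left out, the last holds). Time passes only in rows, so rows that do not move let the fingers close. It gives the time, the measured TCP pose, the force, the opening and the grip force at its end, in the units of the state.
- state(): the state, without advancing time (a new reading comes with each control period).
- read_camera(name): name is "scene" or "side" or "wrist"; returns the picture (420x560x3 uint8, red, green, blue); there is no depth.
- get_calibration(name): a dict with "fx", "fy", "cx", "cy" (pixels), "T" (4x4, takes a point from camera to world coordinates). Camera axes: x right, y down, z forward; pixel columns grow to the right and rows downward; lengths in mm; the calibration is good to about 2 mm. A picture is of the moment at which its call begins: read the wrist's pose just before it. get_calibration takes no time and is no camera call; for the wrist camera it gives the pose at the moment of the call.
- finish_job(): hands the job in; it is judged then, once.
Trained networks look in the newest picture that a camera, given by its name, has taken for a name from the list of things; names that differ only in an ending like _2 or _b are one class to them, and where a whole thing is asked for, a point or a joint stands for the part that bears it (a point fixed in the world has none). Each returns a list of dicts, best first, with "conf" (0 to 1); they miss things now and then, are a little off and sometimes report something else, mostly with a low value. They report only what shows in the picture. A call takes as long as a camera call. They do not tell look-alikes from the thing itself.
- cut_out(thing, camera): "mask" (420x560 bool, what is visible of it) and "box" ([centre column, centre row, width, height] in pixels, round what is visible of it).
The state is a dict: "time": time; "qpos": joint angles; "qd": joint speeds; "tau": joint torques, N m; "tool_pos": TCP position; "orientation": TCP orientation; "contact_force": force on the tool from outside, world axes, zero at the start; "ft_torque": the same for the moment, N m; "finger_gap": finger opening in mm; "gripper_force": force on a finger pad.
Only numpy, scipy, OpenCV 4.12 (cv2) and the standard library are available. Lean on these libraries where they do the work, as an engineer would, in place of code of your own. Each camera call takes 0.05 s, during which the arm holds its last target. There are 200 camera calls.

## Working session

There is one attempt and no reset: what is moved stays moved. The work goes in short steps, Python scripts to look and compute and a shell command to move; the robot and the scene stay as the last step left them, time stands still between calls to the robot, and variables do not carry over. Pictures are saved under pics/ and viewed, at most 10 in all, crops included, and the job is handed in when it is done.

```bash
mkdir -p pics; python3 - <<'E'
from bench import *
import cv2,numpy as np
ims=[]
for n in("scene","side"):
    im=read_camera(n);cv2.imwrite(f'pics/{n}0.png',im[:,:,::-1]);
    K=get_calibration(n);print(n,K['fx'],K['cx'],K['cy'],np.round(K['T'],3).tolist())
    for t in["power_box","light_small","light_large","light_square"]:
        print(t,[(round(d['conf'],2),np.round(d['box']).tolist()) for d in cut_out(t,n)])
s=state();print(s['time'],s['tool_pos'],s['orientation'],s['contact_force'])
E
```

```text
scene 468.8032175510854 281.44316007932633 211.96485477369694 [[0.866, 0.407, -0.29, 975.157], [0.5, -0.693, 0.519, -656.547], [0.01, -0.595, -0.804, 1089.346], [0.0, 0.0, 0.0, 1.0]]
power_box [(0.7, [182.0, 258.0, 43.0, 47.0])]
light_small [(0.75, [309.0, 198.0, 22.0, 27.0])]
light_large [(0.75, [275.0, 139.0, 36.0, 27.0])]
light_square [(0.94, [312.0, 331.0, 41.0, 46.0]), (0.89, [261.0, 246.0, 33.0, 38.0]), (0.7, [311.0, 195.0, 11.0, 14.0]), (0.59, [366.0, 235.0, 31.0, 34.0])]
side 471.34299485113576 273.8458635307643 207.34286249069632 [[0.979, -0.133, 0.157, 452.627], [-0.206, -0.622, 0.755, -822.1], [-0.002, -0.771, -0.636, 776.527], [0.0, 0.0, 0.0, 1.0]]
power_box [(0.87, [204.0, 322.0, 60.0, 67.0]), (0.55, [203.0, 313.0, 26.0, 25.0])]
light_small [(0.57, [274.0, 196.0, 27.0, 24.0]), (0.35, [191.0, 157.0, 31.0, 18.0])]
light_large [(0.64, [193.0, 163.0, 42.0, 31.0])]
light_square [(0.97, [347.0, 199.0, 48.0, 32.0]), (0.92, [278.0, 248.0, 57.0, 42.0]), (0.66, [392.0, 293.0, 48.0, 47.0])]
0.5 [ 268.90600644 -564.13790557  195.74618701] [-3.06409881e+00 -6.92883006e-01 -1.55983115e-05] [-0.03138142 -0.08088542 -0.1979817 ]
```

```bash
python3 -c "
import cv2
a=cv2.imread('pics/scene0.png')[90:390,110:460];cv2.imwrite('pics/sc.png',cv2.resize(a,(700,600),interpolation=2))
a=cv2.imread('pics/side0.png')[90:390,110:460];cv2.imwrite('pics/sd.png',cv2.resize(a,(700,600),interpolation=2))"
```

```text
(no output)
```

View pics/sc.png

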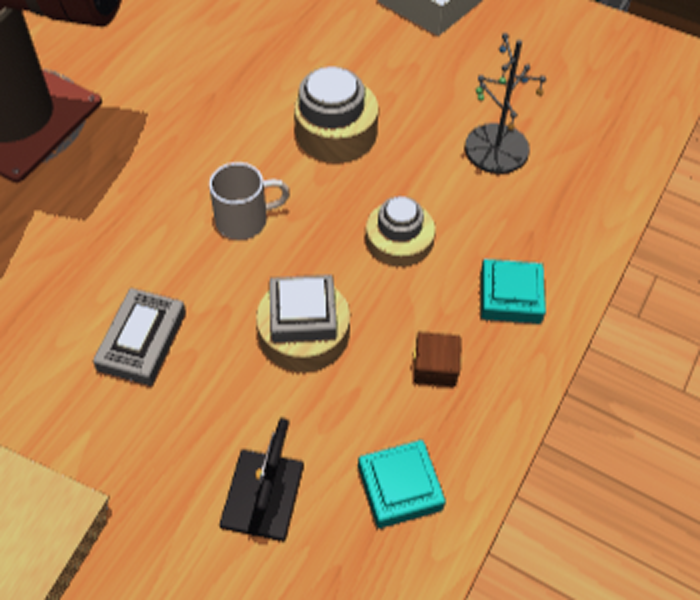

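View pics/sd.png

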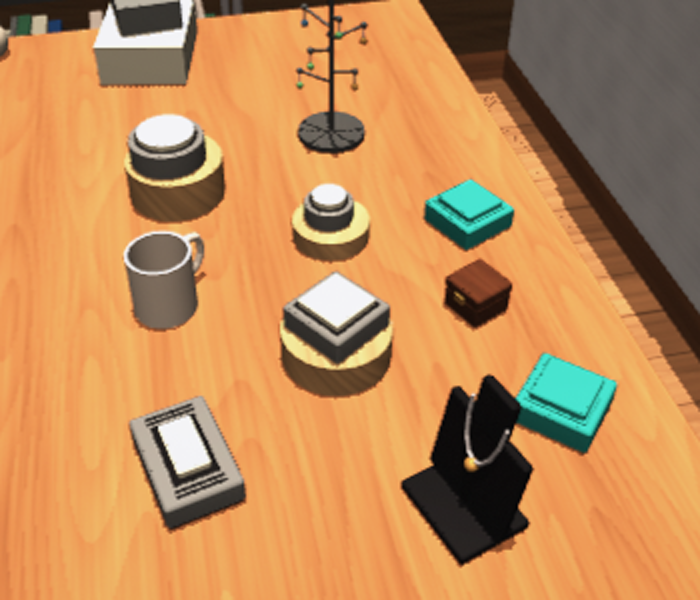

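The target candidates, in crop pixels, are:
- **Power box:** the only grey one, at scene (140,328).
- **Small round light:** scene (402,212).
- **Large round light:** scene (332,88).
- **Square light, leave off:** white cap at scene (303,298).
- **Turquoise look-alikes, ignore:** scene (513,285) and (402,480).

Both enlarged crops confirm the targets. I'll localise the white tops next.

```bash
cat > h.py <<'E'
import numpy as np,cv2
def bp(K,u,v,z):
    d=K['T'][:3,:3]@[(u-K['cx'])/K['fx'],(v-K['cy'])/K['fy'],1];o=K['T'][:3,3]
    return o+d*(z-o[2])/d[2]
def blobs(im,amin=60):
    h=cv2.cvtColor(im,cv2.COLOR_RGB2HSV)
    m=((h[:,:,1]<35)&(h[:,:,2]>190)).astype(np.uint8)
    n,l,st,c=cv2.connectedComponentsWithStats(m)
    return [(c[i],st[i],l==i) for i in range(1,n) if st[i,4]>=amin]
E
python3 - <<'E'
from bench import *;from h import *
for n in("scene","side"):
    im=cv2.imread(f'pics/{n}0.png')[:,:,::-1].copy();K=get_calibration(n);K['T']=np.array(K['T'])
    G={'scene':{'key':(180,254,44),'small':(311,195,68),'large':(276,133,106),'sq':(261,240,87)},
       'side':{'key':(203,313,44),'small':(274,188,68),'large':(193,156,106),'sq':(278,241,87)}}[n]
    B=blobs(im)
    for k,(u,v,z) in G.items():
        c,st,m=min(B,key=lambda b:np.hypot(b[0][0]-u,b[0][1]-v))
        vs,us=np.nonzero(m);P=np.array([bp(K,a,b,z)[:2] for a,b in zip(us,vs)])
        r=cv2.minAreaRect(P.astype(np.float32))
        print(n,k,c.round(1),bp(K,*c,z).round(1),'rect',np.round(r[0],1),np.round(r[1],1),round(r[2],1))
E
```

```text
scene key [178.3 253.1] [ 433.2 -232.    44. ] rect [ 432.8 -231.6] [31.1 60.4] 13.1
scene small [310.5 193.9] [645.1  98.8  68. ] rect [644.5 100.1] [36.4 39.7] 28.4
scene large [275.5 131.9] [456.  227.6 106. ] rect [456.2 227.6] [69. 68.] 30.6
scene sq [260.8 238.7] [ 610.4 -109.    87. ] rect [ 610.4 -108. ] [56.2 58.2] 32.3
side key [201.4 311.7] [ 432.  -232.9   44. ] rect [ 431.8 -231.3] [32.5 64.3] 13.8
side small [274.1 186.7] [644.6  97.6  68. ] rect [645.3  97.1] [40.6 41.2] 18.5
side large [192. 155.] [454.8 225.7 106. ] rect [453.8 226.6] [65.7 75. ] 77.9
side sq [277.8 239.1] [ 609.3 -109.5   87. ] rect [ 609.5 -108.7] [60.3 60.5] 34.4
```

Both cameras agree within 2 mm, and the measured sizes match the given ones. Moving above the key with the fingers shut.

```bash
python3 -m pendant '[[2.9,-2.3,0,0,0,0,0],[2.9,-2.3,0,0,0,0,0],[2.9,-2.3,0,0,0,0,0],[2.9,-2.3,0,0,0,0,0],[2.9,-2.3,0,0,0,0,0],[2.9,-2.3,0,0,0,0,0],[2.9,-2.3,0,0,0,0,0],[2.9,-2.3,0,0,0,0,0],[2.9,-2.3,0,0,0,0,0],[2.9,-2.3,0,0,0,0,0]]'
python3 -m pendant '[[0,0,2,0,0,0,0],[0,0,3,0,0,0,0],[0,0,3,0,0,0,0],[0,0,1.5,0,0,0,0],[0,0,0,0,0,0,0],[0,0,0,0,0,0,0]]'
python3 - <<'E'
from bench import *;import cv2
print(state()['tool_pos'],state()['orientation'])
cv2.imwrite('pics/w1.png',read_camera('wrist')[:,:,::-1]);cv2.imwrite('pics/s1.png',read_camera('side')[:,:,::-1])
E
```

```text
time: 1.33
tool_pos: [432.3, -230.2, 196.1]
orientation: [3.064, 0.692, 0.001]
contact_force: [1.0, -0.4, 0.3]
finger_gap: 0.2
gripper_force: 0.0
time: 1.83
tool_pos: [431.3, -231.4, 100.4]
orientation: [-3.063, -0.693, 0.002]
contact_force: [0.2, -0.1, 0.4]
finger_gap: -0.0
gripper_force: 0.0
[ 431.26493142 -231.39304837  100.43139019] [-3.06290097e+00 -6.92698428e-01  1.73667802e-03]
```

View pics/s1.png

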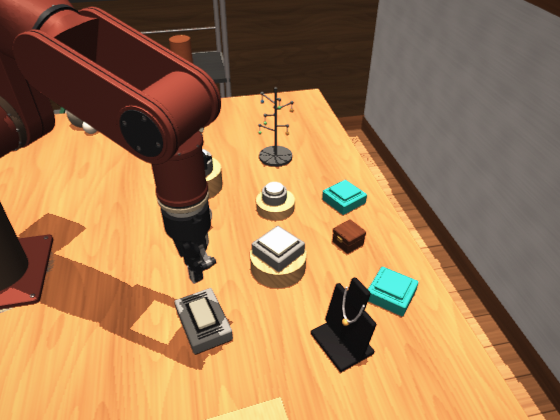

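View pics/w1.png

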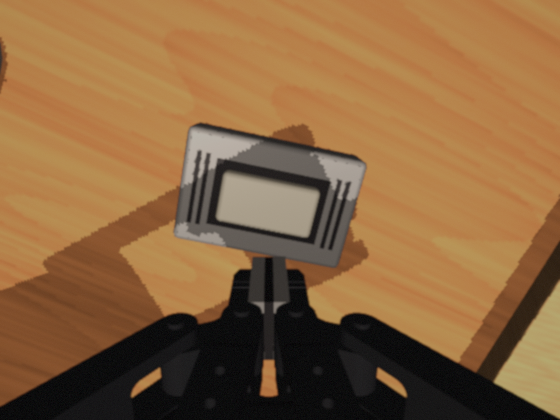

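The side view shows the gripper over the power box. In the wrist view the key at (267,204) lies on the finger line (268,260). Pressing now.

```bash
python3 -m pendant '[[0,0,2.5,0,0,0,0],[0,0,2.0,0,0,0,0],[0,0,0.5,0,0,0,0],[0,0,0.3,0,0,0,0],[0,0,0.3,0,0,0,0],[0,0,0.3,0,0,0,0],[0,0,0.2,0,0,0,0],[0,0,0,0,0,0,0]]'
python3 -m pendant '[[0,0,0.1,0,0,0,0],[0,0,0,0,0,0,0]]'
```

```text
time: 2.6
tool_pos: [432.1, -232.1, 40.3]
orientation: [3.064, 0.693, 0.001]
contact_force: [-0.2, 0.6, 0.2]
finger_gap: 0.1
gripper_force: 0.0
time: 2.77
tool_pos: [431.9, -231.9, 39.1]
orientation: [3.064, 0.693, 0.0]
contact_force: [-0.8, 0.5, -0.3]
finger_gap: -0.1
gripper_force: 0.0
```

```bash
python3 -m pendant '[[0,0,0.1,0,0,0,0],[0,0,0.1,0,0,0,0]]';python3 -m pendant '[[0,0,0.1,0,0,0,0],[0,0,0,0,0,0,0]]'
```

```text
time: 2.93
tool_pos: [431.9, -231.9, 37.0]
orientation: [3.064, 0.693, 0.0]
contact_force: [-0.4, -1.0, -0.1]
finger_gap: -0.3
gripper_force: 0.0
time: 3.1
tool_pos: [431.6, -231.6, 35.5]
orientation: [-3.064, -0.693, 0.0]
contact_force: [-0.7, -0.8, -0.4]
finger_gap: -0.3
gripper_force: 0.0
```

No contact yet, so I'll look before going further.

```bash
python3 - <<'E'
from bench import *;import cv2,numpy as np
a=read_camera('side')[230:380,130:280];b=read_camera('wrist')[100:400,100:450]
cv2.imwrite('pics/c2.png',np.hstack([cv2.resize(a,(400,400)),cv2.resize(b,(400,343))[:].copy() if 0 else cv2.resize(b,(400,400))])[:,:,::-1])
E
```

```text
(no output)
```

View pics/c2.png

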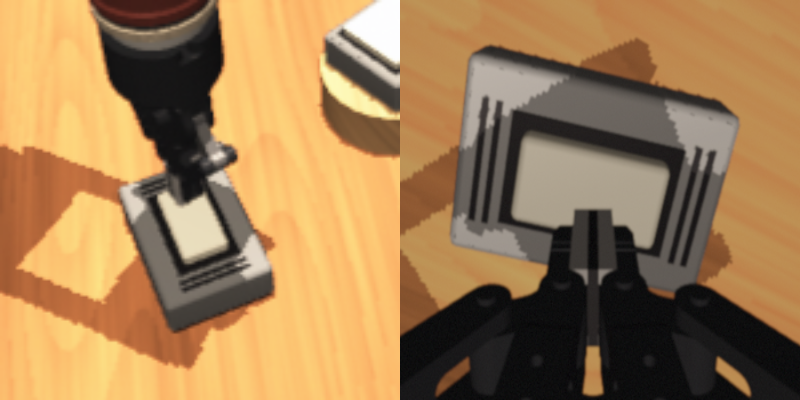

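```bash
python3 - <<'E'
from bench import *;from h import *
p=np.array(state()['tool_pos']);print(p)
for n in('side','wrist'):
    K=get_calibration(n);T=np.linalg.inv(np.array(K['T']))
    for dz in(0,10,20):
        for nm,P in(('tcp',p+[0,0,dz]),):
            c=T[:3,:3]@P+T[:3,3];print(n,nm,dz,(c[0]/c[2]*K['fx']+K['cx']).round(1),(c[1]/c[2]*K['fy']+K['cy']).round(1))
    im=read_camera(n);m=cut_out('power_box',n)
    print([ (round(d['conf'],2),np.round(d['box'])) for d in m])
K=get_calibration('wrist');K['T']=np.array(K['T']);print(K['T'][:3,3])
for uv in((269,204),(188+0,204)):pass
# key in wrist crop: corners (520,130),(670,165),(655,250),(512,222)
pts=[(100+(u-400)*.875,100+v*.75) for u,v in((520,130),(672,165),(655,250),(510,222))]
for z in(37,44):print(z,[bp(K,*q,z).round(0)[:2] for q in pts],np.mean([bp(K,*q,z) for q in pts],0).round(1))
E
```

```text
[ 431.63369366 -231.71768998   35.69234414]
side tcp 0 201.6 313.9
side tcp 10 201.0 310.7
side tcp 20 200.5 307.4
[(0.91, array([205., 325.,  60.,  58.])), (0.34, array([275., 195.,  22.,  28.]))]
wrist tcp 0 267.2 242.2
wrist tcp 10 267.1 250.3
wrist tcp 20 267.0 259.3
[(0.7, array([271., 227., 253., 183.]))]
[ 499.71267652 -199.90000853  213.84150909]
37 [array([ 440., -194.]), array([ 456., -259.]), array([ 422., -269.]), array([ 404., -204.])] [ 430.6 -231.6   37. ]
44 [array([ 443., -194.]), array([ 458., -257.]), array([ 425., -266.]), array([ 408., -204.])] [ 433.3 -230.4   44. ]
```

XY is right, and the projection shows the fingertips sit about 15 mm above the reported TCP. So I'll descend until there's force.

```bash
for i in 1; do python3 -m pendant '[[0,0,0.1,0,0,0,0],[0,0,0.1,0,0,0,0],[0,0,0.1,0,0,0,0],[0,0,0,0,0,0,0]]' | grep -E 'tool|contact'; python3 -m pendant '[[0,0,0.1,0,0,0,0],[0,0,0.1,0,0,0,0],[0,0,0,0,0,0,0]]'| grep -E 'tool|contact'; done
```

```text
tool_pos: [431.5, -231.6, 32.5]
contact_force: [-0.1, 0.0, 0.0]
tool_pos: [431.6, -231.7, 30.5]
contact_force: [0.7, -0.2, 0.2]
```

```bash
python3 -m pendant '[[0,0,0.1,0,0,0,0],[0,0,0.1,0,0,0,0]]' | grep -E 'tool|contact'; python3 -m pendant '[[0,0,0.1,0,0,0,0],[0,0,0.1,0,0,0,0]]'| grep -E 'tool|contact'; python3 -m pendant '[[0,0,0.1,0,0,0,0],[0,0,0.1,0,0,0,0]]'| grep -E 'tool|contact'
```

```text
tool_pos: [431.8, -231.8, 28.8]
contact_force: [0.3, 0.6, 0.4]
tool_pos: [431.7, -231.8, 26.7]
contact_force: [0.7, 0.3, -0.6]
tool_pos: [431.7, -231.8, 24.7]
contact_force: [-0.8, -0.0, 0.0]
```

```bash
python3 -m pendant '[[0,0,0.1,0,0,0,0],[0,0,0.1,0,0,0,0]]' | grep -E 'tool|contact'; python3 -m pendant '[[0,0,0.1,0,0,0,0],[0,0,0.1,0,0,0,0]]'| grep -E 'tool|contact'; python3 - <<'E'
from bench import *;import cv2,numpy as np
a=read_camera('side')[230:380,130:280];b=read_camera('wrist')[100:400,100:450]
cv2.imwrite('pics/c3.png',np.hstack([cv2.resize(a,(400,400)),cv2.resize(b,(400,400))])[:,:,::-1])
E
```

```text
tool_pos: [431.7, -231.7, 22.6]
contact_force: [-0.2, 0.2, 0.3]
tool_pos: [431.7, -231.8, 20.7]
contact_force: [-0.4, -0.5, -0.1]
```

View pics/c3.png

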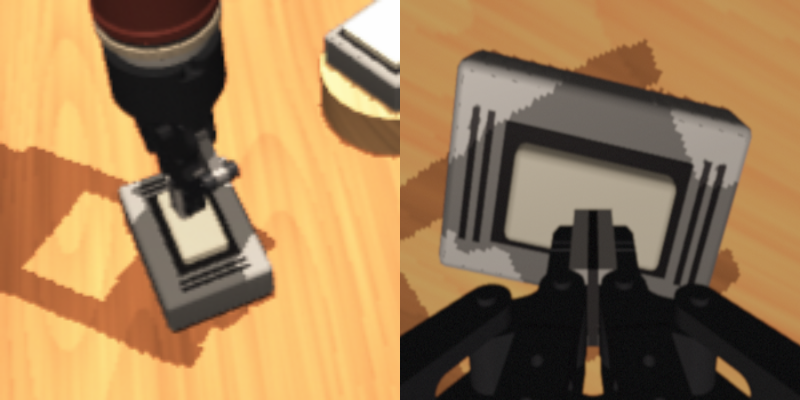

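The picture shows the tip at about (190,215), just above the key. It should touch any moment, so I'll keep going in small guarded steps.

```bash
for i in 1 ; do python3 -m pendant '[[0,0,0.1,0,0,0,0],[0,0,0.1,0,0,0,0]]' | grep -E 'tool|contact'; python3 -m pendant '[[0,0,0.1,0,0,0,0],[0,0,0.1,0,0,0,0]]'| grep -E 'tool|contact';python3 -m pendant '[[0,0,0.1,0,0,0,0],[0,0,0.1,0,0,0,0]]'| grep -E 'tool|contact'; done
```

```text
tool_pos: [431.8, -231.9, 18.8]
contact_force: [-0.5, -0.0, 0.9]
tool_pos: [431.7, -231.8, 16.7]
contact_force: [0.4, 0.4, -0.7]
tool_pos: [431.7, -231.8, 14.7]
contact_force: [0.1, -0.3, -0.5]
```

```bash
python3 - <<'E'
from bench import *;from h import *
from scipy.spatial.transform import Rotation as Ro
s=state();p=np.array(s['tool_pos']);R=Ro.from_rotvec(s['orientation']).as_matrix();print(p,s['finger_gap'])
for n in('side','wrist'):
    K=get_calibration(n);T=np.linalg.inv(np.array(K['T']))
    for x in(-11,0,11):
        r=[]
        for dz in(0,10,20,30):
            P=p+R@[x,0,-dz];c=T[:3,:3]@P+T[:3,3];r.append((dz,round(c[0]/c[2]*K['fx']+K['cx'],1),round(c[1]/c[2]*K['fy']+K['cy'],1)))
        print(n,x,r)
    im=read_camera(n)
    if n=='wrist':
        w=im
        c,st,m=max(blobs(im,300) or [(0,[0]*5,0)],key=lambda b:b[1][4]);print(c,st)
    else: sd=im
a=cv2.resize(sd[270:340,165:235],(560,560),interpolation=2)[:, :380];b=cv2.resize(w[130:330,180:360],(420,560)) 
cv2.imwrite('pics/c4.png',np.hstack([a,b])[:,:,::-1])
E
```

```text
[ 431.72907466 -231.76900391   14.68764507] -0.14093078570901252
side -11 [(0, np.float64(197.8), np.float64(323.5)), (10, np.float64(197.3), np.float64(320.3)), (20, np.float64(196.7), np.float64(317.1)), (30, np.float64(196.2), np.float64(313.8))]
side 0 [(0, np.float64(202.7), np.float64(320.7)), (10, np.float64(202.2), np.float64(317.5)), (20, np.float64(201.7), np.float64(314.3)), (30, np.float64(201.2), np.float64(311.0))]
side 11 [(0, np.float64(207.5), np.float64(317.9)), (10, np.float64(207.0), np.float64(314.7)), (20, np.float64(206.6), np.float64(311.5)), (30, np.float64(206.1), np.float64(308.2))]
wrist -11 [(0, np.float64(267.6), np.float64(261.9)), (10, np.float64(267.6), np.float64(270.9)), (20, np.float64(267.6), np.float64(280.9)), (30, np.float64(267.5), np.float64(292.0))]
wrist 0 [(0, np.float64(267.7), np.float64(242.2)), (10, np.float64(267.6), np.float64(250.3)), (20, np.float64(267.6), np.float64(259.3)), (30, np.float64(267.5), np.float64(269.3))]
wrist 11 [(0, np.float64(267.7), np.float64(221.7)), (10, np.float64(267.6), np.float64(228.9)), (20, np.float64(267.6), np.float64(236.9)), (30, np.float64(267.5), np.float64(245.8))]
0 [0, 0, 0, 0, 0]
```

View pics/c4.png

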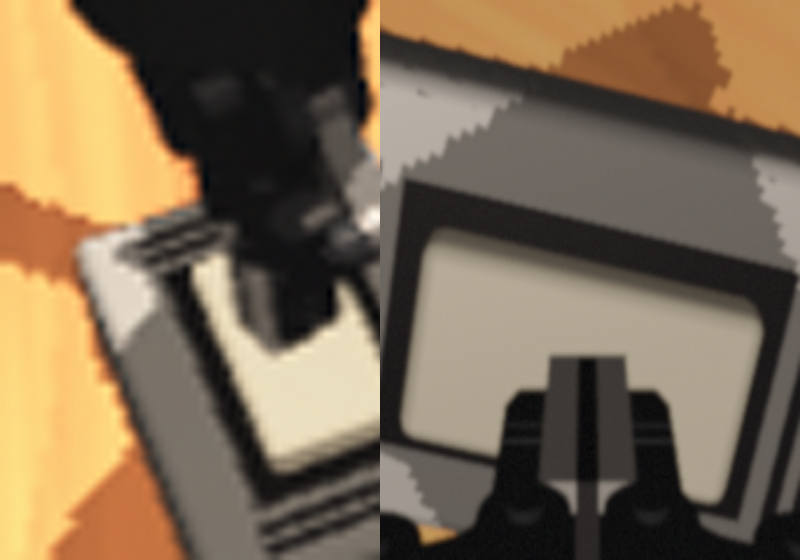

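The tip at side (199,314) projects to about z = 45, still at key height. I'll keep feeling for contact.

```bash
for i in 1 ; do python3 -m pendant '[[0,0,0.1,0,0,0,0],[0,0,0.1,0,0,0,0]]' | grep -E 'tool|contact'; python3 -m pendant '[[0,0,0.1,0,0,0,0],[0,0,0,0,0,0,0]]'| grep -E 'tool|contact';python3 -m pendant '[[0,0,0.1,0,0,0,0],[0,0,0,0,0,0,0]]'| grep -E 'tool|contact'; done; python3 -c "from bench import *;print(state()['tau'])"
```

```text
tool_pos: [431.8, -231.8, 12.8]
contact_force: [0.2, -0.4, 0.1]
tool_pos: [431.6, -231.7, 11.6]
contact_force: [0.7, -0.1, -0.1]
tool_pos: [431.6, -231.7, 10.6]
contact_force: [-0.1, -0.0, -0.2]
[-1.03534936e-02 -3.79391921e+01 -3.19996905e+01  9.74367431e-04
 -4.35134349e-02  3.94301807e-06]
```

```bash
for i in 1 ; do python3 -m pendant '[[0,0,0.1,0,0,0,0],[0,0,0.1,0,0,0,0]]' | grep -E 'tool|contact'; python3 -m pendant '[[0,0,0.1,0,0,0,0],[0,0,0.1,0,0,0,0]]'| grep -E 'tool|contact';python3 -m pendant '[[0,0,0.1,0,0,0,0],[0,0,0.1,0,0,0,0]]'| grep -E 'tool|contact'; done; python3 - <<'E'
from bench import *;import cv2,numpy as np
print(state()['time'],state()['tau'][:3])
sd=read_camera('side');w=read_camera('wrist')
a=cv2.resize(sd[270:340,165:235],(560,560),interpolation=2)[:, :380];b=cv2.resize(w[130:330,180:360],(420,560)) 
cv2.imwrite('pics/c5.png',np.hstack([a,b])[:,:,::-1])
E
```

```text
tool_pos: [431.8, -231.8, 8.8]
contact_force: [-0.2, -0.3, -0.0]
tool_pos: [431.8, -231.8, 7.0]
contact_force: [-1.9, 1.0, 3.2]
tool_pos: [431.8, -231.8, 4.9]
contact_force: [-1.9, 0.2, 3.7]
6.5167 [ -0.05191712 -36.72589302 -30.87943196]
```

View pics/c5.png

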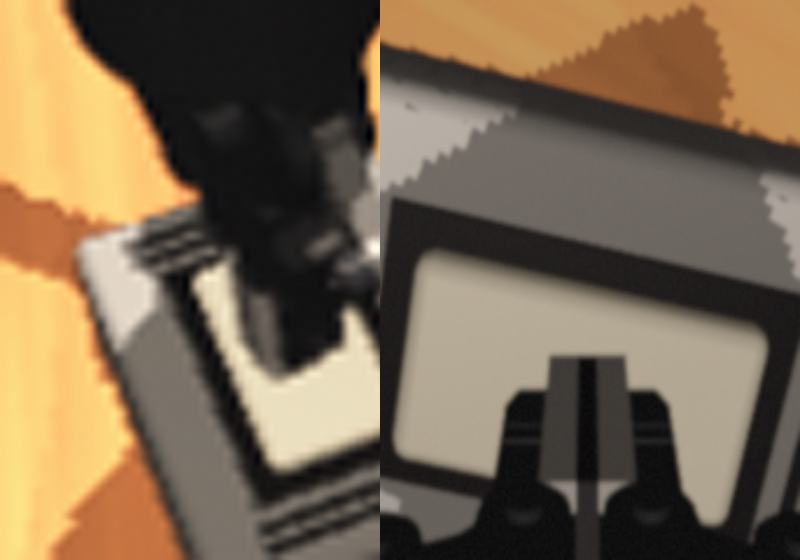

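Contact: about 4 N from z ≈ 8, so the offset is about 36 mm. Pushing to the stop.

```bash
python3 -m pendant '[[0,0,0.1,0,0,0,0],[0,0,0.1,0,0,0,0]]' | grep -E 'tool|contact'; python3 -m pendant '[[0,0,0.1,0,0,0,0],[0,0,0,0,0,0,0]]'| grep -E 'tool|contact';python3 -m pendant '[[0,0,0.1,0,0,0,0],[0,0,0,0,0,0,0]]'| grep -E 'tool|contact'
```

```text
tool_pos: [431.8, -231.9, 2.9]
contact_force: [-0.8, -0.4, 3.6]
tool_pos: [431.8, -231.8, 1.6]
contact_force: [0.6, 0.5, 1.2]
tool_pos: [431.9, -231.9, 1.5]
contact_force: [-3.3, 2.3, 10.5]
```

Hard stop reached at TCP z ≈ 1.5, so the offset is about 35.5 mm. One more millimetre for certainty, then retreat.

```bash
python3 -m pendant '[[0,0,0.1,0,0,0,0],[0,0,0,0,0,0,0],[0,0,0,0,0,0,0]]'| grep -E 'tool|contact';python3 -m pendant '[[0,0,-0.3,0,0,0,0],[0,0,-1,0,0,0,0],[0,0,-2.7,0,0,0,0],[0,0,-3,0,0,0,0],[0,0,-3,0,0,0,0],[0,0,-2,0,0,0,0],[0,0,0,0,0,0,0]]'| grep -E 'time|tool|contact'
python3 - <<'E'
from bench import *;from h import *
from scipy.spatial.transform import Rotation as Ro
s=state();R=Ro.from_rotvec(s['orientation']).as_matrix();p=np.array(s['tool_pos'])
a=np.array([645,98,p[2]]);b=np.array([455.5,227,p[2]])
print('to small mm',R.T@(a-p),'small->large',R.T@(b-a))
K=get_calibration('scene');K['T']=np.array(K['T']);print('tree',bp(K,358.5,165,0).round())
K=get_calibration('side');K['T']=np.array(K['T']);print('tree',bp(K,110+331/2,90+132/2,0).round())
im=read_camera('side');B=blobs(im,40)
im=read_camera('scene')
E
```

```text
tool_pos: [431.9, -231.9, 1.4]
contact_force: [-6.9, 3.8, 19.4]
time: 7.95
tool_pos: [434.7, -234.0, 125.4]
contact_force: [0.8, -0.4, 0.4]
to small mm [ 3.32694410e+02 -2.09171488e+02 -2.86396052e-01] small->large [-115.54178089 -197.98222258   -2.09437597]
tree [699. 328.   0.]
tree [699. 334.   0.]
```

```bash
python3 -m pendant '[[3.3,-2.1,0,0,0,0,0],[3.3,-2.1,0,0,0,0,0],[3.3,-2.1,0,0,0,0,0],[3.3,-2.1,0,0,0,0,0],[3.3,-2.1,0,0,0,0,0],[3.3,-2.1,0,0,0,0,0],[3.3,-2.1,0,0,0,0,0],[3.3,-2.1,0,0,0,0,0],[3.3,-2.1,0,0,0,0,0],[3.3,-2.1,0,0,0,0,0]]'|grep -E 'tool|contact'
python3 -m pendant '[[0,0,0,0,0,0,0],[0,0,0,0,0,0,0],[0,0,0,0,0,0,0]]'
python3 - <<'E'
from bench import *;from h import *
from scipy.spatial.transform import Rotation as Ro
s=state();R=Ro.from_rotvec(s['orientation']).as_matrix();p=np.array(s['tool_pos'])
print(R.T@(np.array([645,98,32.5])-p))
im=read_camera('wrist');K=get_calibration('wrist');K['T']=np.array(K['T'])
h=cv2.cvtColor(im,cv2.COLOR_RGB2HSV);m=((h[:,:,1]<50)&(h[:,:,2]>140)).astype(np.uint8)
n,l,st,c=cv2.connectedComponentsWithStats(m)
for i in range(1,n):
    if st[i,4]>200:print(c[i].round(),st[i],bp(K,*c[i],68).round(1))
cv2.imwrite('pics/w6.png',im[:,:,::-1])
E
```

```text
tool_pos: [638.5, 101.6, 117.2]
contact_force: [0.7, -1.5, -0.8]
time: 9.13
tool_pos: [637.7, 99.6, 117.5]
orientation: [-3.064, -0.694, 0.006]
contact_force: [0.6, -0.5, -0.7]
finger_gap: 0.1
gripper_force: 0.0
[ 6.20281372  4.71703522 84.98875405]
[286. 160.] [253 151  63  28 500] [672.4 102.9  68. ]
[273. 200.] [ 241  169   66   64 3237] [645.9  98.8  68. ]
[499. 334.] [463 320  97  47 742] [625.8 -87.5  68. ]
[ 21. 356.] [  0 332  41  55 591] [461.4 212.1  68. ]
[527. 371.] [ 482  340   78   72 4083] [ 608.3 -124.6   68. ]
[  6. 389.] [  0 370  16  36 362] [427.6 214.9  68. ]
```

View pics/w6.png

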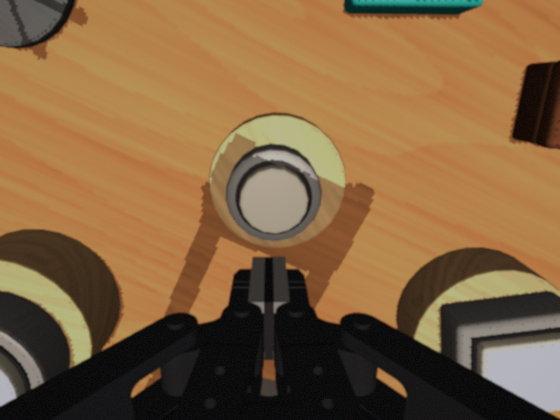

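The wrist view shows the cap at (273,200), which is (646,99), in agreement. Correct by 6.5/4.5 mm and press.

```bash
python3 -m pendant '[[0.65,0.4,1,0,0,0,0],[0,0,2.5,0,0,0,0],[0,0,2.5,0,0,0,0],[0,0,1,0,0,0,0],[0,0,0.6,0,0,0,0],[0,0,0,0,0,0,0],[0,0,0,0,0,0,0]]'|grep -E 'tool|contact'
python3 -m pendant '[[0,0,0.2,0,0,0,0],[0,0,0.2,0,0,0,0],[0,0,0.2,0,0,0,0],[0,0,0.2,0,0,0,0],[0,0,0,0,0,0,0]]'|grep -E 'tool|contact'
python3 -m pendant '[[0,0,0.2,0,0,0,0],[0,0,0.2,0,0,0,0],[0,0,0,0,0,0,0]]'|grep -E 'tool|contact'
```

```text
tool_pos: [647.2, 98.4, 44.7]
contact_force: [0.0, -0.1, 0.0]
tool_pos: [646.6, 99.1, 35.5]
contact_force: [0.9, -0.6, 0.2]
tool_pos: [647.0, 99.0, 31.7]
contact_force: [-0.1, 0.3, 1.0]
```

```bash
python3 -m pendant '[[0,0,0.2,0,0,0,0],[0,0,0.2,0,0,0,0]]'|grep -E 'tool|contact'
python3 -m pendant '[[0,0,0.1,0,0,0,0],[0,0,0.1,0,0,0,0]]'|grep -E 'tool|contact'
python3 -m pendant '[[0,0,0.1,0,0,0,0],[0,0,0,0,0,0,0]]'|grep -E 'tool|contact'
```

```text
tool_pos: [647.0, 99.0, 28.2]
contact_force: [-0.7, 0.1, 3.8]
tool_pos: [647.0, 99.0, 26.0]
contact_force: [-0.9, 0.3, 3.2]
tool_pos: [647.0, 99.0, 25.5]
contact_force: [-3.7, -0.1, 7.8]
```

Stop reached at 25.5 as predicted. A final push, then lift and work out the move to the large light.

```bash
python3 -m pendant '[[0,0,0.1,0,0,0,0],[0,0,0,0,0,0,0],[0,0,0,0,0,0,0]]'| grep -E 'tool|contact';python3 -m pendant '[[0,0,-0.3,0,0,0,0],[0,0,-1,0,0,0,0],[0,0,-2.5,0,0,0,0],[0,0,-3,0,0,0,0],[0,0,-3,0,0,0,0],[0,0,-2,0,0,0,0],[0,0,0,0,0,0,0],[0,0,0,0,0,0,0]]'| grep -E 'time|tool|contact'
python3 - <<'E'
from bench import *;from h import *
from scipy.spatial.transform import Rotation as Ro
s=state();R=Ro.from_rotvec(s['orientation']).as_matrix();p=np.array(s['tool_pos'])
print(R.T@(np.array([455.5,227,70.5])-p))
E
```

```text
tool_pos: [647.0, 99.0, 25.5]
contact_force: [-5.5, -1.5, 11.7]
time: 11.85
tool_pos: [648.1, 99.0, 143.9]
contact_force: [-0.7, 0.5, -0.7]
[-119.06678805 -198.55317538   72.64844759]
```

```bash
python3 -m pendant '[[-1.5,-2.5,0,0,0,0,0],[-1.5,-2.5,0,0,0,0,0],[-1.5,-2.5,0,0,0,0,0],[-1.5,-2.5,0,0,0,0,0],[-1.5,-2.5,0,0,0,0,0],[-1.5,-2.5,0,0,0,0,0],[-1.5,-2.5,0,0,0,0,0],[-1.4,-2.4,0,0,0,0,0],[0,0,0,0,0,0,0],[0,0,0,0,0,0,0]]'
python3 - <<'E'
from bench import *;from h import *
from scipy.spatial.transform import Rotation as Ro
s=state();R=Ro.from_rotvec(s['orientation']).as_matrix();p=np.array(s['tool_pos'])
print(R.T@(np.array([455.5,227,70.5])-p))
im=read_camera('wrist');K=get_calibration('wrist');K['T']=np.array(K['T'])
h=cv2.cvtColor(im,cv2.COLOR_RGB2HSV);m=((h[:,:,1]<50)&(h[:,:,2]>140)).astype(np.uint8)
n,l,st,c=cv2.connectedComponentsWithStats(m)
for i in range(1,n):
    if st[i,4]>500:print(c[i].round(),st[i],bp(K,*c[i],106).round(1))
E
```

```text
time: 12.68
tool_pos: [451.9, 227.7, 140.2]
orientation: [3.063, 0.696, -0.004]
contact_force: [-0.6, 0.2, -0.1]
finger_gap: 0.0
gripper_force: 0.0
[ 3.11661251  2.22662529 69.70034158]
[278. 148.] [ 206  128  137   58 1930] [494.  240.5 106. ]
[268. 207.] [  207   151   124   115 10763] [460.5 230.2 106. ]
[496. 283.] [480 254  28  53 550] [476.6  79.5 106. ]
[506. 330.] [468 313  92  57 513] [451.5  53.1 106. ]
```

```bash
python3 -m pendant '[[0.4,0.2,1,0,0,0,0],[0,0,2.5,0,0,0,0],[0,0,2,0,0,0,0],[0,0,0.7,0,0,0,0],[0,0,0,0,0,0,0],[0,0,0,0,0,0,0]]'|grep -E 'tool|contact'
python3 -m pendant '[[0,0,0.2,0,0,0,0],[0,0,0.2,0,0,0,0],[0,0,0.2,0,0,0,0],[0,0,0,0,0,0,0]]'|grep -E 'tool|contact'
python3 -m pendant '[[0,0,0.2,0,0,0,0],[0,0,0.2,0,0,0,0],[0,0,0,0,0,0,0]]'|grep -E 'tool|contact'
```

```text
tool_pos: [458.6, 226.7, 79.3]
contact_force: [-0.4, 0.1, -0.0]
tool_pos: [458.5, 227.4, 74.1]
contact_force: [-0.2, 0.1, -0.1]
tool_pos: [458.5, 227.4, 69.8]
contact_force: [0.1, -0.2, 0.2]
```

```bash
python3 -m pendant '[[0,0,0.2,0,0,0,0],[0,0,0.2,0,0,0,0]]'|grep -E 'tool|contact'
python3 -m pendant '[[0,0,0.1,0,0,0,0],[0,0,0.1,0,0,0,0]]'|grep -E 'tool|contact'
python3 -m pendant '[[0,0,0.1,0,0,0,0],[0,0,0,0,0,0,0]]'|grep -E 'tool|contact'
```

```text
tool_pos: [458.5, 227.4, 66.1]
contact_force: [-1.1, -0.2, 4.2]
tool_pos: [458.5, 227.4, 63.9]
contact_force: [-1.0, 0.4, 3.2]
tool_pos: [458.5, 227.4, 63.5]
contact_force: [-3.2, -1.4, 7.8]
```

```bash
python3 -m pendant '[[0,0,0.1,0,0,0,0],[0,0,0,0,0,0,0],[0,0,0,0,0,0,0]]'| grep -E 'tool|contact';python3 -m pendant '[[0,0,-0.3,0,0,0,0],[0,0,-1,0,0,0,0],[0,0,-2.5,0,0,0,0],[0,0,-3,0,0,0,0],[0,0,-3,0,0,0,0],[0,0,-3,0,0,0,0],[0,0,-2,0,0,0,0],[0,0,0,0,0,0,0],[0,0,0,0,0,0,0]]'| grep -E 'time|tool|contact'
python3 - <<'E'
from bench import *;from h import *
im=read_camera('scene');o=cv2.imread('pics/scene0.png')
cv2.imwrite('pics/end.png',cv2.resize(np.hstack([o[90:390,150:400],im[90:390,150:400,::-1]]),(800,480)))
for b in blobs(im,60):print(b[0].round(1),b[1][4])
E
```

```text
tool_pos: [458.6, 227.4, 63.4]
contact_force: [-5.6, -2.2, 15.9]
time: 15.32
tool_pos: [459.1, 227.6, 211.4]
contact_force: [-0.9, 0.7, -1.1]
[328.2  77.7] 469
[310.3 195.7] 124
[260.8 238.7] 430
[178.8 254.4] 231
```

View pics/end.png

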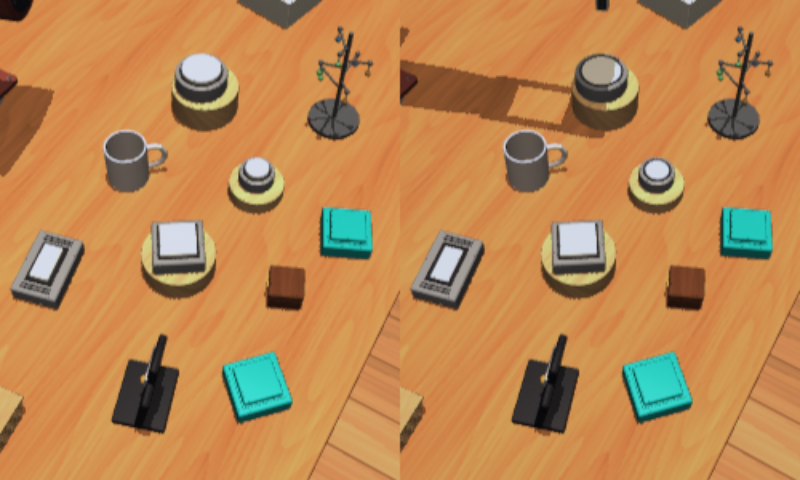

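The before and after pictures show the key at (447,263) and the caps at (657,170) and (602,72) now down. The square cap is unchanged, nothing has moved, and the hand is clear.

```bash
python3 -c "from bench import *;print(finish_job())"
```

```text
the job is handed in; nothing more can be done
None
```

I pressed the power key, then the small cap, then the large cap, each to its hard stop; the square light is still off, nothing moved in the final picture, the hand is clear, and the job is handed in (no verdict was returned).

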